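Load the nest plate and push the press shuttle home

ROBOT

A 7-joint arm with a two-finger parallel gripper is mounted at the origin on the work surface. World frame = base frame: x ahead of the robot, y to its left, z up, the work surface at z = 0. Lengths are in m, angles in degrees, forces in N, time in s.
With the tool pointing down it reaches from about 0.425 to 0.875 m from the base axis. Payload 4.7 kg.
Tool frame: the origin (TCP) lies midway between the tips of the shut fingers; the grasp point (between the pads) lies 19 mm behind it (env.grip_depth is the distance from the TCP to the grasp point, in m); z points along the fingers, y is the line along which they close (so a half turn about z gives the same grasp; the last joint's range is limited). The gripper opens to 87 mm and grips with 3 to 60 N. Pads are 19 mm wide; open, the fingers measure 117 mm over their backs; the gripper's body (75 mm by 190 mm) begins 51 mm behind the grasp point.
Start: joints at [-74.421, 18.392, -4.016, 83.108, 1.295, 78.541, -3.26], TCP at [0.166, 0.629, 0.223] pointing down, gripper open.
Joint ranges: [-163.93, 163.93], [-17.29, 119.83], [-79.2, 71.16], [3.27, 140.29], [-89.18, 269.18], [5.43, 117.66], [-154.24, 154.24]. Speed limits (degrees/s): [147.25, 147.25, 180, 180, 180, 180, 180].

INTERFACE

Orientations are given as [roll, pitch, yaw] about the fixed x, y, z axes, in that order (R = Rz(yaw) Ry(pitch) Rx(roll)).
In Python, from cell import get_obs, optics, env, nets gives the robot as it stands.
- The arm moves only by the shell command python3 -m creep 'ROWS' [FORCE]. ROWS is JSON, a list of rows, each an object of numbers: "wx", "wy", "wz": the turn, a rotation vector about the tool's x, y, z in degrees; "tx", "ty", "tz": the shift along the tool's x, y, z in mm; "gripper": the opening, from -1 (shut) to 1 (fully open). A call has 1 to 5 rows; each row is the pose to reach, as a shift and turn from the pose commanded when the call began, along the tool's axes at that moment; what a row does not reach only later rows make up. A row lasts 1/12 s, in which the tool goes at most 41.7 mm and 7.16 degrees, less where a joint would pass 70% of its speed; a pose out of reach is approached as far as the arm can. A call with a gripper value outside its range is refused whole. The fingers move at their own pace and stop on an object; FORCE is the grip in N (left out, the last holds). Time passes only in rows, so rows that repeat a pose let the fingers close. It gives the time, the measured TCP pose, the force, the opening and the grip force at its end, in the units of the state.
- get_obs(): the state, without advancing time (a new reading comes with each control period).
- optics.read_camera(name): name is "scene" or "top" or "wrist"; returns (picture, depth): 384x512x3 uint8, red, green, blue; 384x512 float32, m along the optical axis (not along the pixel's ray), 0 where there is no reading.
- optics.camera_info(name): a dict with "fovy" (degrees; the focal length in pixels is half the picture's height over the tangent of half this angle, whatever the lens; pixels are square), "cx", "cy" (the principal point, pixels), "R" (3x3) and "t" (3): a world point X has camera coordinates R X + t; the wrist camera has in their place "tool_from_camera" (4x4, takes a point from camera to tool coordinates, whose origin is the TCP and whose axes are the flange's). Camera axes: x right, y down, z forward; pixel columns grow to the right and rows downward; lengths in m; the calibration is good to about 2 mm. A picture is of the moment at which its call begins: read the wrist's pose just before it. camera_info takes no time and is no camera call.
- env.sign_off(): hands the job in; it is judged then, once.
Trained networks look in the newest picture that a camera, given by its name, has taken for a name from the list of things; names that differ only in an ending like _2 or _b are one class to them, and where a whole thing is asked for, a point or a joint stands for the part that bears it (a point fixed in the world has none). Each returns a list of dicts, best first, with "confidence" (0 to 1); they miss things now and then, are a little off and sometimes report something else, mostly with a low value. They report only what shows in the picture. A call takes as long as a camera call. They do not tell look-alikes from the thing itself.
- nets.look_for(query, camera): "point" ([x, y, z] in m, in world coordinates, good to about 4 mm: the middle of the surface that is visible of it).
- nets.place_of(query, camera): "point" ([x, y, z] in m, in world coordinates, good to about 4 mm: a listed point, or the origin of a listed thing).
The state is a dict: "time_s": time; "qpos": joint angles; "joint_velocities": joint speeds; "effort": joint torques, N m; "tool_pos": TCP position; "tool_rot": TCP orientation; "force": force on the tool from outside, world axes, zero at the start; "wrist_torque": the same for the moment, N m; "grip_width": finger opening in m; "grasp_force": force on a finger pad.
Only numpy, scipy, OpenCV 4.12 (cv2) and the standard library are available. Lean on these libraries where they do the work, as an engineer would, in place of code of your own. Each camera call takes 0.05 s, during which the arm holds its last target. There are 200 camera calls.

TASK

A stray tin stands on the bed of the small shuttle press: stand it upright in the tin tray, on the tray's floor. Set the nest plate (the plate with two holes) flat on the shuttle with the shuttle's two pins through its holes, then push the loaded shuttle gently, without slamming, fully home against its stop under the press head. Leave everything else where it is.

Things in the scene. Friction and masses are not known exactly. Their poses are not given: they have to be found in the camera images.
- press: Small grey bench press, fixed. Origin: centre of its footprint, on the bench; its y axis runs along the bed towards the head, z up. Bed 100 mm wide (x), y = -240 to +200 mm, flat top 30 mm above the bench. Column 70 mm wide (x), y = 150 to 200 mm, 270 mm tall; a hand lever leans from it to x = 40, y = 265, 285 mm high.
- press_ram (a point): Centre of the lower end of the ram, a 28 mm round steel bar at the press's y = 82 mm, 110 mm above the bench. It hangs from the press head: a block 60 mm wide (x) overhanging the bed from y = 57 to 152 mm of the press, 160 to 230 mm above the bench. It does not move. Axes as the press's.
- press_stop (a point): Centre of the face, looking to the press's -y, of the steel stop bar on the bed, at y = 130 mm, 41 mm above the bench. The shuttle's leading end meets it when home. Axes as the press's.
- shuttle (a joint): Shuttle position in metres: 0 fully out, 0.25 home against the stop; grows to the press's +y. Starts 0 to 0.06. A captive steel slide 90 mm wide, 120 mm long (y), top 50 mm above the bench. Slides stiffly (4 N plus 8 N per m/s), stays where left; things on the bed ahead block it. At home the ram stands over the seat, so load the nest before.
- shuttle_seat (a point): Point on the shuttle's flat top surface, midway between its two upright pins, where the underside of the nest plate must come to lie. Axes as the press's. The pins are 6 mm in diameter, 14 mm tall with tapered tips, at y = -22 and +22 mm from this point. This point is 72 mm ahead (+y) of shuttle_push.
- shuttle_push (a point): Centre of the outer (-y) face of the shuttle's upright push tab, at the end away from the press head: a steel plate 60 mm wide (x), 10 mm thick (y), from 50 to 85 mm above the bench; this point is 67.5 mm above the bench. Push it towards +y. Axes as the press's.
- nest_center (a point): Nest plate, loose, about 0.11 kg, flat on the bench among other steel pieces: aluminium plate 40 (x) by 64 (y) by 8 mm thick, 10 mm through holes at y = -22 and +22 mm; on its middle a square block, 26 by 26 mm, from 8 to 34 mm above the underside, a thin round medal on top. Point: its centre, 17 mm above the underside. Plate's axes, z up. Either way round is right.
- tin_center (a point): The stray tin on the press bed, loose, 0.05 kg: a round closed aluminium tin, 40 mm in diameter, 28 mm tall; point at its centre, half-way up (14 mm above its underside); z is its upward axis.
- tray_in (a point): Centre of the inner floor (4 mm above the bench) of the fixed aluminium tin tray; outside 130 mm (x) by 200 mm (y), 4 mm walls, 18 mm high. Two tins stand in its -y half, at about x = -30 and +30, y = -60 mm; its +y half is empty. Axes: of the tray.
- tin_b_center (a point): A tin like the stray one, standing in the tray; centre. Leave alone.
- tin_c_center (a point): A second tin in the tray; centre. Leave alone.
- doming_block: Steel doming block, 50 by 50 by 46 mm tall, loose; origin under its centre. Leave alone.
- bench_block: Round steel bench block, 60 mm in diameter, 25 mm tall, loose; origin under its centre. Leave alone.
- hammer: Hammer lying on the far left of the bench, beyond the press column; leave alone.
- wood_block: Wooden block 45 by 60 by 30 mm tall, loose, beside the press bed; origin under its centre. Leave alone.
There are look-alikes about, which are no part of the job. Leave any orange look-alike of the part that bears tin_center alone.

How it is judged:
By the outcome, as a careful person would: the job done as asked, in the order asked, and still so for the second after the job is handed in, with the robot touching nothing.
It also fails if it takes over 70 s, if anything falls off the work surface, if the arm or the gripper's body presses on something with over 40 N, if the wrist force passes 120 N, or if a joint passes its speed limit or range.

## Working session

There is one attempt and no reset: what is moved stays moved. The work goes in short steps, Python scripts to look and compute and a shell command to move; the robot and the scene stay as the last step left them, time stands still between calls to the robot, and variables do not carry over. Pictures are saved under pics/ and viewed, at most 10 in all, crops included, and the job is handed in when it is done.

```bash
ls; mkdir -p pics
cat > h.py <<'E'
import numpy as np, cv2
from scipy.spatial.transform import Rotation as Ro
from cell import get_obs, optics, env, nets
def tool():
    o=get_obs(); T=np.eye(4); T[:3,:3]=Ro.from_euler('xyz',o['tool_rot'],degrees=True).as_matrix(); T[:3,3]=o['tool_pos']; return T
def cam2world(name):
    i=optics.camera_info(name)
    if name=='wrist': return i,tool()@np.array(i['tool_from_camera'])
    T=np.eye(4); R=np.array(i['R']); T[:3,:3]=R.T; T[:3,3]=-R.T@np.array(i['t']); return i,T
def shot(name,fn=None):
    i,T=cam2world(name); im,d=optics.read_camera(name)
    f=im.shape[0]/2/np.tan(np.radians(i['fovy'])/2)
    v,u=np.mgrid[:im.shape[0],:im.shape[1]]
    P=np.stack([(u-i['cx'])/f*d,(v-i['cy'])/f*d,d],-1)@T[:3,:3].T+T[:3,3]
    P[d==0]=np.nan
    if fn: cv2.imwrite('pics/'+fn,im[...,::-1])
    return im,P
def delta(xyz,rpy=None):
    T=tool(); print('shift mm',np.round(T[:3,:3].T@(np.array(xyz)-T[:3,3])*1000,1))
    if rpy is not None: print('turn',np.round((Ro.from_matrix(T[:3,:3]).inv()*Ro.from_euler('xyz',rpy,degrees=True)).as_rotvec(degrees=True),1))
E
python3 - <<'E'
from h import *
print({k:np.round(v,3) for k,v in get_obs().items()})
a,P=shot('scene');b,Q=shot('top')
np.savez('first.npz',a=a,P=P,b=b,Q=Q)
cv2.imwrite('pics/scene.png',a[...,::-1]);cv2.imwrite('pics/top.png',b[...,::-1])
for c in('top','scene'):
  for q in ['press','press_stop','shuttle_seat','shuttle_push','nest_center','tin_center','tray_in','doming_block','bench_block','wood_block']:
    print(c,q,[(np.round(r['point'],3).tolist(),round(r['confidence'],2)) for r in nets.place_of(q,c)])
E
```

```text
pics
{'time_s': np.float64(0.0), 'qpos': array([-74.422,  18.438,  -4.015,  83.176,   1.294,  78.54 ,  -3.259]), 'joint_velocities': array([-0.037,  0.062,  0.037,  0.114,  0.085,  0.009, -0.053]), 'effort': array([-0.0000e+00, -4.9129e+01, -4.0400e-01, -3.1253e+01, -6.4000e-02,
        4.4000e-02,  0.0000e+00]), 'tool_pos': array([0.166, 0.628, 0.221]), 'tool_rot': array([-1.79891e+02,  5.00000e-03,  1.65232e+02]), 'force': array([-1.127,  0.014, -0.843]), 'wrist_torque': array([-0.045,  0.058,  0.022]), 'grasp_force': np.float64(0.0), 'grip_width': np.float64(0.087)}
top press [([0.596, 0.082, -0.005], 0.94)]
top press_stop [([0.595, 0.214, 0.036], 0.97)]
top shuttle_seat [([0.592, -0.084, 0.051], 0.74)]
top shuttle_push [([0.591, -0.151, 0.066], 0.61)]
top nest_center [([0.451, -0.39, 0.021], 0.7), ([0.4, 0.258, -0.001], 0.66), ([0.419, 0.117, 0.016], 0.65)]
top tin_center [([0.607, 0.052, 0.044], 0.62), ([0.695, 0.063, 0.013], 0.42), ([0.702, 0.144, 0.013], 0.41)]
top tray_in [([0.428, -0.32, 0.005], 0.8)]
top doming_block [([0.406, -0.057, -0.001], 0.61), ([0.59, -0.08, 0.05], 0.38)]
top bench_block [([0.399, 0.261, -0.002], 0.69), ([0.602, 0.052, 0.042], 0.17), ([0.42, 0.121, 0.016], 0.16)]
top wood_block [([0.705, -0.021, 0.002], 0.82)]
scene press [([0.593, 0.082, -0.001], 0.88)]
scene press_stop [([0.597, 0.21, 0.041], 0.73), ([0.589, -0.081, 0.047], 0.53)]
scene shuttle_seat [([0.588, -0.08, 0.048], 0.98)]
scene shuttle_push [([0.588, -0.148, 0.066], 0.95), ([0.597, 0.215, 0.042], 0.26), ([0.586, -0.078, 0.048], 0.19)]
scene nest_center [([0.418, 0.114, 0.022], 0.68)]
scene tin_center [([0.6, 0.054, 0.042], 0.51), ([0.7, 0.063, 0.012], 0.46), ([0.711, 0.136, 0.012], 0.46)]
scene tray_in [([0.426, -0.318, 0.007], 0.65), ([0.395, -0.377, 0.02], 0.62)]
scene doming_block [([0.406, -0.058, -0.001], 0.54)]
scene bench_block [([0.397, 0.259, -0.003], 0.74)]
scene wood_block [([0.706, -0.019, -0.0], 0.76)]
```

View pics/top.png

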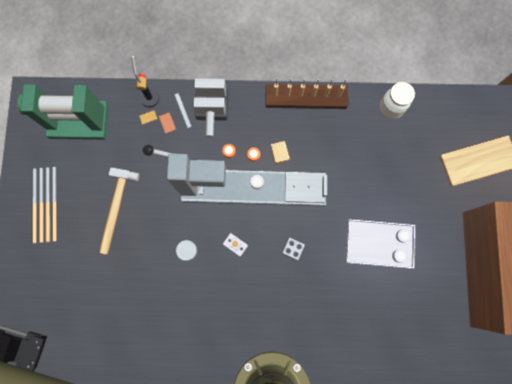

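View pics/scene.png

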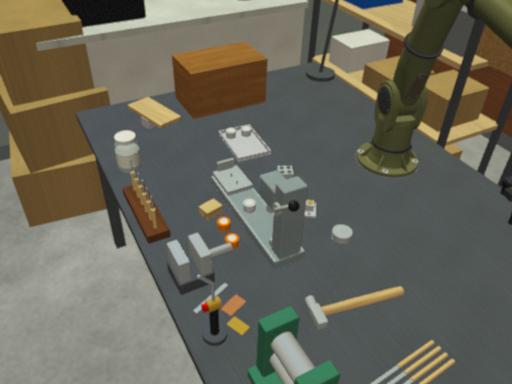

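The top view shows the silver tin on the bed at (257,181), with orange look-alikes off the bed at (229,150) and (253,154). The two-hole plate with its block is at (235,244), the four-dimple doming block at (294,249) and the round bench block at (186,250). The tray is at (382,244), with its tins at the right (-y) end. The silver tin on the bed and the plate with two holes fit the description; I'll confirm both in one crop and fit their orientations.

Run:
```python
from h import *
z=np.load('first.npz');b,Q=z['b'],z['Q']
c=cv2.resize(b[135:275,180:425],None,fx=3.2,fy=3.2,interpolation=cv2.INTER_CUBIC)
cv2.imwrite('pics/crop1.png',c[...,::-1])
def fit(n,xr,yr,zr):
    m=(Q[...,0]>xr[0])&(Q[...,0]<xr[1])&(Q[...,1]>yr[0])&(Q[...,1]<yr[1])&(Q[...,2]>zr[0])&(Q[...,2]<zr[1])
    p=Q[m]; r=cv2.minAreaRect((p[:,:2]*1000).astype(np.float32)); print(n,len(p),np.round(r[0],1),np.round(r[1],1),round(r[2],1),'z',np.round(np.median(p[:,2]),4))
fit('bed',(.5,.7),(-.2,.3),(.02,.04))
fit('shut',(.5,.7),(-.2,.0),(.042,.056))
fit('tab',(.5,.7),(-.25,.0),(.075,.095))
fit('tin',(.56,.65),(.0,.1),(.048,.07))
fit('plate',(.37,.47),(.06,.17),(.005,.014))
fit('plateall',(.37,.47),(.06,.17),(.005,.05))
fit('block',(.37,.47),(.06,.17),(.025,.05))
fit('tray',(.3,.55),(-.5,-.2),(.011,.024))
fit('trayall',(.3,.55),(-.5,-.2),(.003,.06))
fit('wood',(.66,.75),(-.08,.04),(.02,.05))
```

```text
bed 2633 [622.5  65.5] [438.3 157. ] 89.3 z 0.0303
shut 1089 [593.1 -88.3] [117.8  92.7] 89.4 z 0.0501
tab 83 [ 592.5 -143.6] [10.3 60.7] 89.6 z 0.0843
tin 139 [605.1  55.5] [37.2 37.6] 50.5 z 0.0583
plate 211 [419.3 117.8] [102.1  98.6] 85.9 z 0.0077
plateall 302 [419.3 117.8] [102.1  98.6] 85.9 z 0.0092
block 79 [420.9 117.2] [25.9 25.6] 56.7 z 0.035
tray 378 [ 430.8 -319.9] [202.1 130.1] 86.0 z 0.0166
trayall 2862 [ 424.9 -349.8] [299.3 249.7] 89.9 z 0.0058
wood 286 [706.  -14.1] [61.3 45.1] 15.7 z 0.0301
```

View pics/crop1.png

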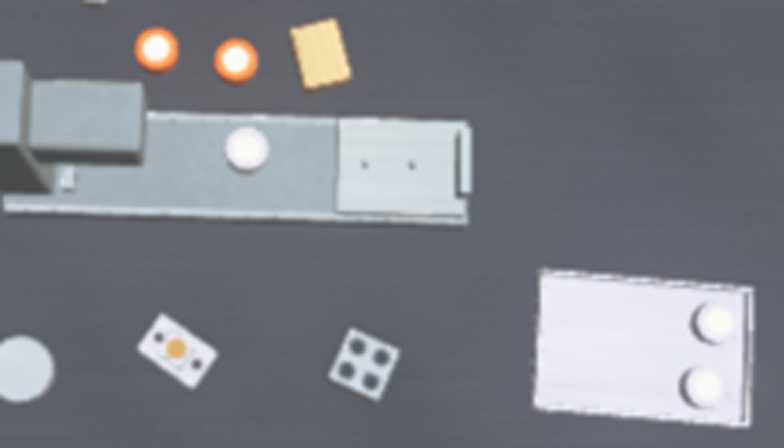

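The crop confirms both. The silver tin is on the bed at crop (246,148), and the orange ones stand off it. The nest plate with two holes and medal is at crop (177,348), its long axis running down to the right. First I turn the tool so the fingers close along world x, then go round the press on the robot's side.

```bash
python3 -m creep '[{"wz":35},{"wz":35},{"wz":35},{"wz":35},{"wz":35}]' | tail -3
python3 -m creep '[{"wz":35},{"wz":35},{"wz":35},{"wz":35},{"wz":35}]' | tail -3
python3 -m creep '[{"wz":5.9},{"wz":5.9}]'
python3 -m creep '[{"tx":-176,"ty":95,"tz":-13},{"tx":-176,"ty":95,"tz":-13},{"tx":-176,"ty":95,"tz":-13},{"tx":-176,"ty":95,"tz":-13},{"tx":-176,"ty":95,"tz":-13}]'
python3 -m creep '[{"tx":-176,"ty":95,"tz":-13},{"tx":-176,"ty":95,"tz":-13},{"tx":-176,"ty":95,"tz":-13},{"tx":-176,"ty":95,"tz":-13},{"tx":-176,"ty":95,"tz":-13}]'
python3 -m creep '[{"tx":-176,"ty":95,"tz":-13},{"tx":-176,"ty":95,"tz":-13},{"tx":-176,"ty":95,"tz":-13},{"tx":-176,"ty":95,"tz":-13},{"tx":-176,"ty":95,"tz":-13}]'
python3 -c "
from h import *
print(np.round(get_obs()['qpos'],1)); delta([.605,.0555,.15],[180,0,89.4])"
```

```text
[-74.4  18.4  -4.   83.1   1.3  78.5  -3.3]
shift mm [-570.8 -442.1   72.6]
turn [ 0.  -0.  75.8]validation failed for argument at $[0]...
validation failed for argument at $[0]...
validation failed for argument at $[0]...
validation failed for argument at $[0]...
validation failed for argument at $[0]...
validation failed for argument at $[0]...
```

The calls were refused, probably because every row needs all its keys. I'll try one full row.

```bash
python3 -m creep '[{"wx":0,"wy":0,"wz":35,"tx":0,"ty":0,"tz":0,"gripper":1},{"wx":0,"wy":0,"wz":35,"tx":0,"ty":0,"tz":0,"gripper":1},{"wx":0,"wy":0,"wz":35,"tx":0,"ty":0,"tz":0,"gripper":1},{"wx":0,"wy":0,"wz":35,"tx":0,"ty":0,"tz":0,"gripper":1},{"wx":0,"wy":0,"wz":35,"tx":0,"ty":0,"tz":0,"gripper":1}]'
```

```text
time_s: 1.52
tool_pos: [0.1657, 0.6285, 0.2226]
tool_rot: [180.0, -0.0, 129.9]
force: [-0.0, 1.1, 0.6]
grip_width: 0.0869
grasp_force: 0.0
```

```bash
python3 -m creep '[{"wx":0,"wy":0,"wz":35,"tx":0,"ty":0,"tz":0,"gripper":1},{"wx":0,"wy":0,"wz":35,"tx":0,"ty":0,"tz":0,"gripper":1},{"wx":0,"wy":0,"wz":35,"tx":0,"ty":0,"tz":0,"gripper":1},{"wx":0,"wy":0,"wz":35,"tx":0,"ty":0,"tz":0,"gripper":1},{"wx":0,"wy":0,"wz":35,"tx":0,"ty":0,"tz":0,"gripper":1}]' | sed -n 2,3p
python3 -m creep '[{"wx":0,"wy":0,"wz":5.8,"tx":0,"ty":0,"tz":0,"gripper":0.6},{"wx":0,"wy":0,"wz":5.8,"tx":0,"ty":0,"tz":0,"gripper":0.6}]' | sed -n 2,3p
python3 -m creep '[{"wx":0,"wy":0,"wz":0,"tx":-176,"ty":95,"tz":-13,"gripper":0.6},{"wx":0,"wy":0,"wz":0,"tx":-176,"ty":95,"tz":-13,"gripper":0.6},{"wx":0,"wy":0,"wz":0,"tx":-176,"ty":95,"tz":-13,"gripper":0.6},{"wx":0,"wy":0,"wz":0,"tx":-176,"ty":95,"tz":-13,"gripper":0.6},{"wx":0,"wy":0,"wz":0,"tx":-176,"ty":95,"tz":-13,"gripper":0.6}]' | sed -n 2,3p
python3 -m creep '[{"wx":0,"wy":0,"wz":0,"tx":-176,"ty":95,"tz":-13,"gripper":0.6},{"wx":0,"wy":0,"wz":0,"tx":-176,"ty":95,"tz":-13,"gripper":0.6},{"wx":0,"wy":0,"wz":0,"tx":-176,"ty":95,"tz":-13,"gripper":0.6},{"wx":0,"wy":0,"wz":0,"tx":-176,"ty":95,"tz":-13,"gripper":0.6},{"wx":0,"wy":0,"wz":0,"tx":-176,"ty":95,"tz":-13,"gripper":0.6}]' | sed -n 2,3p
python3 -m creep '[{"wx":0,"wy":0,"wz":0,"tx":-176,"ty":95,"tz":-13,"gripper":0.6},{"wx":0,"wy":0,"wz":0,"tx":-176,"ty":95,"tz":-13,"gripper":0.6},{"wx":0,"wy":0,"wz":0,"tx":-176,"ty":95,"tz":-13,"gripper":0.6},{"wx":0,"wy":0,"wz":0,"tx":-176,"ty":95,"tz":-13,"gripper":0.6},{"wx":0,"wy":0,"wz":0,"tx":-176,"ty":95,"tz":-13,"gripper":0.6}]'
python3 -c "
from h import *
print(np.round(get_obs()['qpos'],1)); delta([.605,.0555,.15],[180,0,89.4])"
```

```text
tool_pos: [0.1657, 0.6286, 0.2226]
tool_rot: [180.0, -0.0, 94.9]
tool_pos: [0.1657, 0.6285, 0.2226]
tool_rot: [180.0, -0.0, 89.3]
tool_pos: [0.2607, 0.4487, 0.2359]
tool_rot: [180.0, 0.0, 89.5]
tool_pos: [0.3536, 0.2716, 0.2491]
tool_rot: [180.0, -0.0, 89.5]
time_s: 3.35
tool_pos: [0.4466, 0.0944, 0.2623]
tool_rot: [179.9, -0.0, 89.5]
force: [-0.0, 0.0, -0.3]
grip_width: 0.0693
grasp_force: 0.0
[-54.9  -9.7  35.6 106.8   5.7  81.1 -21. ]
shift mm [-37.5 158.6 112.5]
turn [ 0.1 -0.   0.1]
```

```bash
python3 -m creep '[{"wx":0,"wy":0,"wz":0,"tx":-38,"ty":159,"tz":60,"gripper":0.6},{"wx":0,"wy":0,"wz":0,"tx":-38,"ty":159,"tz":60,"gripper":0.6},{"wx":0,"wy":0,"wz":0,"tx":-38,"ty":159,"tz":60,"gripper":0.6},{"wx":0,"wy":0,"wz":0,"tx":-38,"ty":159,"tz":60,"gripper":0.6},{"wx":0,"wy":0,"wz":0,"tx":-38,"ty":159,"tz":60,"gripper":0.6}]' | sed -n 2,4p
python3 -m creep '[{"wx":0,"wy":0,"wz":0,"tx":0,"ty":0,"tz":30,"gripper":0.6},{"wx":0,"wy":0,"wz":0,"tx":0,"ty":0,"tz":30,"gripper":0.6},{"wx":0,"wy":0,"wz":0,"tx":0,"ty":0,"tz":30,"gripper":0.6}]' | sed -n 2,4p
python3 - <<'E'
from h import *
a,P=shot('wrist','w1.png')
m=(P[...,2]>.05)&(P[...,2]<.066)&(np.hypot(P[...,0]-.605,P[...,1]-.055)<.04)
p=P[m]; r=cv2.minEnclosingCircle((p[:,:2]*1000).astype(np.float32)); print(len(p),r,np.median(p[:,2]),p[:,:2].mean(0))
print(np.round(nets.place_of('tin_center','wrist')[0]['point'],4)); delta([p[:,0].mean(),p[:,1].mean(),.037],[180,0,89.4])
E
```

```text
tool_pos: [0.6069, 0.0558, 0.196]
tool_rot: [-179.8, 0.5, 89.5]
force: [-1.7, 0.5, -1.2]
tool_pos: [0.6026, 0.0583, 0.1706]
tool_rot: [-179.8, 0.0, 89.5]
force: [0.2, 0.5, 0.2]
1131 ((605.126220703125, 53.57563781738281), 19.907894134521484) 0.05746034652523602 [0.60509539 0.05483799]
[0.6952 0.067  0.015 ]
shift mm [ -4.1   0.7 136.3]
turn [ 0.1 -0.1  0.1]
```

View pics/w1.png

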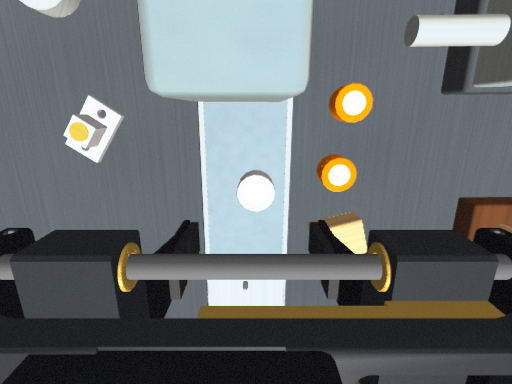

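The wrist view shows the silver tin upright on the bed at (256,192), with the orange look-alikes at (352,103) and (338,174), clear of the fingers. I descend part of the way and check.

```bash
python3 -m creep '[{"wx":0,"wy":0,"wz":0,"tx":-3.5,"ty":1,"tz":85,"gripper":0.6},{"wx":0,"wy":0,"wz":0,"tx":-3.5,"ty":1,"tz":85,"gripper":0.6},{"wx":0,"wy":0,"wz":0,"tx":-3.5,"ty":1,"tz":85,"gripper":0.6},{"wx":0,"wy":0,"wz":0,"tx":-3.5,"ty":1,"tz":85,"gripper":0.6},{"wx":0,"wy":0,"wz":0,"tx":-3.5,"ty":1,"tz":85,"gripper":0.6}]' | sed -n 2,4p
python3 -c "
from h import *
delta([.605,.0542,.034],[180,0,89.4])"
```

```text
tool_pos: [0.6065, 0.0551, 0.0896]
tool_rot: [179.8, -0.1, 89.5]
force: [-0.7, 0.3, 0.4]
shift mm [-1.  -1.7 55.6]
turn [ 0.2 -0.1  0.1]
```

```bash
python3 -m creep '[{"wx":0,"wy":0,"wz":0,"tx":-1,"ty":-1,"tz":30,"gripper":0.6},{"wx":0,"wy":0,"wz":0,"tx":-1,"ty":-1,"tz":45,"gripper":0.6},{"wx":0,"wy":0,"wz":0,"tx":-1,"ty":-1,"tz":54,"gripper":0.6},{"wx":0,"wy":0,"wz":0,"tx":-1,"ty":-1,"tz":54,"gripper":0.6},{"wx":0,"wy":0,"wz":0,"tx":-1,"ty":-1,"tz":54,"gripper":0.6}]' | sed -n 2,4p
python3 -m creep '[{"wx":0,"wy":0,"wz":0,"tx":0,"ty":0,"tz":0,"gripper":-0.2},{"wx":0,"wy":0,"wz":0,"tx":0,"ty":0,"tz":0,"gripper":-0.2},{"wx":0,"wy":0,"wz":0,"tx":0,"ty":0,"tz":0,"gripper":-0.2},{"wx":0,"wy":0,"wz":0,"tx":0,"ty":0,"tz":0,"gripper":-0.2},{"wx":0,"wy":0,"wz":0,"tx":0,"ty":0,"tz":0,"gripper":-0.2}]' 12
python3 -m creep '[{"wx":0,"wy":0,"wz":0,"tx":0,"ty":0,"tz":0,"gripper":-0.5},{"wx":0,"wy":0,"wz":0,"tx":0,"ty":0,"tz":0,"gripper":-0.5},{"wx":0,"wy":0,"wz":0,"tx":0,"ty":0,"tz":0,"gripper":-0.5}]' 12
```

```text
tool_pos: [0.6055, 0.0539, 0.0346]
tool_rot: [179.8, -0.0, 89.4]
force: [0.6, -0.0, 0.6]
time_s: 5.37
tool_pos: [0.6043, 0.0537, 0.033]
tool_rot: [180.0, -0.0, 89.4]
force: [0.1, -0.6, -0.4]
grip_width: 0.044
grasp_force: 0.0
time_s: 5.62
tool_pos: [0.6042, 0.0537, 0.0328]
tool_rot: [180.0, -0.0, 89.4]
force: [-0.3, 0.1, 1.9]
grip_width: 0.0394
grasp_force: 12.0
```

```bash
python3 -m creep '[{"wx":0,"wy":0,"wz":0,"tx":0,"ty":0,"tz":-30,"gripper":-0.5},{"wx":0,"wy":0,"wz":0,"tx":0,"ty":0,"tz":-65,"gripper":-0.5},{"wx":0,"wy":0,"wz":0,"tx":0,"ty":0,"tz":-100,"gripper":-0.5},{"wx":0,"wy":0,"wz":0,"tx":0,"ty":0,"tz":-120,"gripper":-0.5},{"wx":0,"wy":0,"wz":0,"tx":0,"ty":0,"tz":-120,"gripper":-0.5}]' | tail -2
python3 -m creep '[{"wx":0,"wy":0,"wz":0,"tx":-30,"ty":-15,"tz":0,"gripper":-0.5},{"wx":0,"wy":0,"wz":0,"tx":-60,"ty":-30,"tz":0,"gripper":-0.5},{"wx":0,"wy":0,"wz":0,"tx":-90,"ty":-45,"tz":0,"gripper":-0.5},{"wx":0,"wy":0,"wz":0,"tx":-120,"ty":-60,"tz":0,"gripper":-0.5},{"wx":0,"wy":0,"wz":0,"tx":-150,"ty":-75,"tz":0,"gripper":-0.5}]' | tail -2
python3 -m creep '[{"wx":0,"wy":0,"wz":0,"tx":-35,"ty":-20,"tz":0,"gripper":-0.5},{"wx":0,"wy":0,"wz":0,"tx":-70,"ty":-40,"tz":0,"gripper":-0.5},{"wx":0,"wy":0,"wz":0,"tx":-105,"ty":-60,"tz":0,"gripper":-0.5},{"wx":0,"wy":0,"wz":0,"tx":-140,"ty":-80,"tz":0,"gripper":-0.5},{"wx":0,"wy":0,"wz":0,"tx":-170,"ty":-90,"tz":0,"gripper":-0.5}]'
python3 -c "
from h import *
a,P=shot('wrist','w2.png')
m=(P[...,2]>.012)&(P[...,2]<.022)&(np.abs(P[...,0]-.43)<.1)&(np.abs(P[...,1]+.32)<.13)
p=P[m]; print(len(p),cv2.minAreaRect((p[:,:2]*1000).astype(np.float32)))
delta([.434,-.270,.0085],[180,0,89.4])"
```

```text
grip_width: 0.0392
grasp_force: 12.0
grip_width: 0.0396
grasp_force: 12.0
time_s: 6.87
tool_pos: [0.4325, -0.2667, 0.1518]
tool_rot: [-179.9, -0.1, 89.3]
force: [1.1, -1.0, -0.3]
grip_width: 0.0392
grasp_force: 12.0
1686 ((429.84576416015625, -322.19927978515625), (200.49595642089844, 129.18919372558594), 86.03630065917969)
shift mm [  4.    3.6 143.9]
turn [-0.   0.2 -0.5]
```

View pics/w2.png

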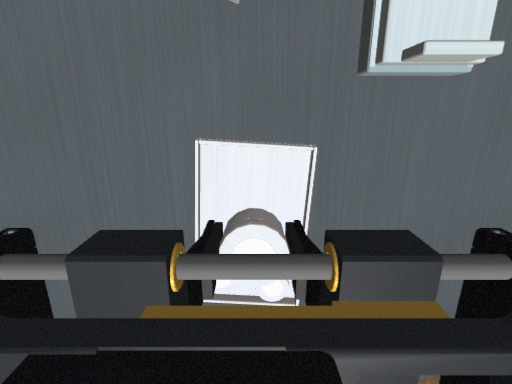

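The held tin is at (255,240), over the empty +y half of the tray (rim (197,140) to (316,148)). Lowering it.

```bash
python3 -m creep '[{"wx":0,"wy":0,"wz":0,"tx":0,"ty":2,"tz":35,"gripper":-0.5},{"wx":0,"wy":0,"wz":0,"tx":0,"ty":2,"tz":70,"gripper":-0.5},{"wx":0,"wy":0,"wz":0,"tx":0,"ty":2,"tz":105,"gripper":-0.5},{"wx":0,"wy":0,"wz":0,"tx":0,"ty":2,"tz":128,"gripper":-0.5},{"wx":0,"wy":0,"wz":0,"tx":0,"ty":2,"tz":128,"gripper":-0.5}]' | tail -5
python3 -m creep '[{"wx":0,"wy":0,"wz":0,"tx":0,"ty":0,"tz":0,"gripper":-0.5},{"wx":0,"wy":0,"wz":0,"tx":0,"ty":0,"tz":0,"gripper":-0.5}]'
```

```text
tool_pos: [0.4335, -0.2624, 0.0194]
tool_rot: [-179.4, -0.1, 89.4]
force: [-1.1, 0.7, -0.5]
grip_width: 0.039
grasp_force: 12.0
time_s: 7.5
tool_pos: [0.4386, -0.2653, 0.0256]
tool_rot: [179.9, 0.0, 89.4]
force: [-0.1, -0.7, 1.1]
grip_width: 0.0391
grasp_force: 12.0
```

```bash
python3 -m creep '[{"wx":0,"wy":0,"wz":0,"tx":-3,"ty":-3,"tz":8,"gripper":-0.5},{"wx":0,"wy":0,"wz":0,"tx":-3,"ty":-3,"tz":13,"gripper":-0.5},{"wx":0,"wy":0,"wz":0,"tx":-3,"ty":-3,"tz":16,"gripper":-0.5},{"wx":0,"wy":0,"wz":0,"tx":-3,"ty":-3,"tz":17.5,"gripper":-0.5},{"wx":0,"wy":0,"wz":0,"tx":-3,"ty":-3,"tz":17.5,"gripper":-0.5}]' | tail -5
python3 -m creep '[{"wx":0,"wy":0,"wz":0,"tx":0,"ty":0,"tz":0,"gripper":-0.5},{"wx":0,"wy":0,"wz":0,"tx":0,"ty":0,"tz":0,"gripper":-0.5},{"wx":0,"wy":0,"wz":0,"tx":0,"ty":0,"tz":0,"gripper":-0.5}]'
```

```text
tool_pos: [0.4348, -0.2675, 0.0069]
tool_rot: [-180.0, -0.0, 89.4]
force: [-0.4, 0.3, -0.5]
grip_width: 0.039
grasp_force: 12.0
time_s: 8.17
tool_pos: [0.4351, -0.2677, 0.0072]
tool_rot: [180.0, 0.0, 89.4]
force: [-0.4, 0.3, -0.4]
grip_width: 0.0391
grasp_force: 12.0
```

```bash
python3 -m creep '[{"wx":0,"wy":0,"wz":0,"tx":0,"ty":0,"tz":0,"gripper":0.1},{"wx":0,"wy":0,"wz":0,"tx":0,"ty":0,"tz":0,"gripper":0.2},{"wx":0,"wy":0,"wz":0,"tx":0,"ty":0,"tz":0,"gripper":0.2},{"wx":0,"wy":0,"wz":0,"tx":0,"ty":0,"tz":0,"gripper":0.2}]' | tail -5
python3 -m creep '[{"wx":0,"wy":0,"wz":0,"tx":0,"ty":0,"tz":-20,"gripper":0.2},{"wx":0,"wy":0,"wz":0,"tx":0,"ty":0,"tz":-55,"gripper":0.2},{"wx":0,"wy":0,"wz":0,"tx":0,"ty":0,"tz":-95,"gripper":0.2},{"wx":0,"wy":0,"wz":0,"tx":0,"ty":0,"tz":-130,"gripper":0.2},{"wx":0,"wy":0,"wz":0,"tx":0,"ty":0,"tz":-130,"gripper":0.2}]' | sed -n 2p
python3 -m creep '[{"wx":0,"wy":0,"wz":0,"tx":40,"ty":0,"tz":0,"gripper":0.2},{"wx":0,"wy":0,"wz":0,"tx":80,"ty":0,"tz":0,"gripper":0.2},{"wx":0,"wy":0,"wz":0,"tx":120,"ty":0,"tz":0,"gripper":0.2},{"wx":0,"wy":0,"wz":0,"tx":160,"ty":0,"tz":0,"gripper":0.2},{"wx":0,"wy":0,"wz":0,"tx":195,"ty":0,"tz":0,"gripper":0.2}]' | sed -n 2p
python3 -m creep '[{"wx":0,"wy":0,"wz":6.5,"tx":35,"ty":0,"tz":0,"gripper":0.2},{"wx":0,"wy":0,"wz":13,"tx":70,"ty":0,"tz":0,"gripper":0.2},{"wx":0,"wy":0,"wz":19.5,"tx":105,"ty":0,"tz":0,"gripper":0.2},{"wx":0,"wy":0,"wz":26,"tx":135,"ty":0,"tz":0,"gripper":0.2},{"wx":0,"wy":0,"wz":32.7,"tx":165,"ty":0,"tz":0,"gripper":0.2}]' | sed -n 2p
python3 -m creep '[{"wx":0,"wy":0,"wz":0,"tx":0,"ty":0,"tz":0,"gripper":0.2},{"wx":0,"wy":0,"wz":0,"tx":0,"ty":0,"tz":0,"gripper":0.2},{"wx":0,"wy":0,"wz":0,"tx":0,"ty":0,"tz":0,"gripper":0.2}]'
python3 - <<'E'
from h import *
a,P=shot('wrist','w3.png')
m=(P[...,2]>.028)&(P[...,2]<.042)&(np.hypot(P[...,0]-.42,P[...,1]-.117)<.04)
p=P[m]; r=cv2.minAreaRect((p[:,:2]*1000).astype(np.float32)); print(len(p),r,np.median(p[:,2]))
m=(P[...,2]>.0045)&(P[...,2]<.042)&(np.hypot(P[...,0]-.42,P[...,1]-.117)<.05)
p=P[m]; r2=cv2.minAreaRect((p[:,:2]*1000).astype(np.float32)); print(len(p),r2,np.median(p[:,2]))
delta([r[0][0]/1000,r[0][1]/1000,.012],[180,0,56.7])
E
```

```text
tool_pos: [0.4349, -0.2677, 0.0071]
tool_rot: [180.0, 0.0, 89.4]
force: [0.5, 1.1, -0.3]
grip_width: 0.0511
grasp_force: 0.0
tool_pos: [0.4385, -0.2704, 0.1433]
tool_pos: [0.4365, -0.07, 0.1374]
tool_pos: [0.4381, 0.0943, 0.1371]
time_s: 10.0
tool_pos: [0.4384, 0.0914, 0.1369]
tool_rot: [180.0, 0.0, 56.8]
force: [0.3, -0.2, -0.2]
grip_width: 0.0519
grasp_force: 0.0
688 ((419.5482177734375, 115.92303466796875), (26.11453628540039, 26.24903678894043), 54.831626892089844) 0.03369409358324427
2083 ((419.3211669921875, 115.77388000488281), (64.19789123535156, 39.738853454589844), 55.79962158203125) 0.008089164952339967
shift mm [ 10.5 -29.5 125. ]
turn [ 0.  0. -0.]
```

View pics/w3.png

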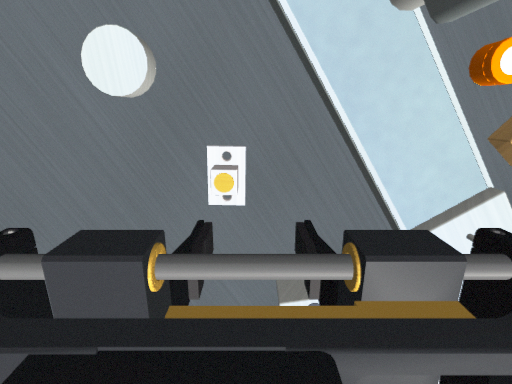

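The nest plate is at (226,175) in the wrist view, square to the fingers, and the fitted size (64.2 × 39.7 mm) matches the description. I go over it and down to 12 mm.

```bash
python3 -m creep '[{"wx":0,"wy":0,"wz":0.9,"tx":10.5,"ty":-29.5,"tz":35,"gripper":0.2},{"wx":0,"wy":0,"wz":0.9,"tx":10.5,"ty":-29.5,"tz":60,"gripper":0.2},{"wx":0,"wy":0,"wz":0.9,"tx":10.5,"ty":-29.5,"tz":80,"gripper":0.2},{"wx":0,"wy":0,"wz":0.9,"tx":10.5,"ty":-29.5,"tz":80,"gripper":0.2},{"wx":0,"wy":0,"wz":0.9,"tx":10.5,"ty":-29.5,"tz":80,"gripper":0.2}]' | sed -n 2,3p
python3 -m creep '[{"wx":0,"wy":0,"wz":0,"tx":0,"ty":0,"tz":0,"gripper":0.2},{"wx":0,"wy":0,"wz":0,"tx":0,"ty":0,"tz":0,"gripper":0.2}]' | sed -n 2,3p
python3 -c "
from h import *
delta([.4194,.1158,.012],[180,0,55.8])"
```

```text
tool_pos: [0.4192, 0.1157, 0.0568]
tool_rot: [-180.0, 0.1, 55.7]
tool_pos: [0.4211, 0.1172, 0.0587]
tool_rot: [179.9, -0.2, 55.8]
shift mm [-2.2 -0.7 46.7]
turn [ 0.1 -0.2 -0. ]
```

```bash
python3 -m creep '[{"wx":0,"wy":0,"wz":0,"tx":-0.5,"ty":0,"tz":20,"gripper":0.2},{"wx":0,"wy":0,"wz":0,"tx":-0.5,"ty":0,"tz":33,"gripper":0.2},{"wx":0,"wy":0,"wz":0,"tx":-0.5,"ty":0,"tz":42,"gripper":0.2},{"wx":0,"wy":0,"wz":0,"tx":-0.5,"ty":0,"tz":45,"gripper":0.2},{"wx":0,"wy":0,"wz":0,"tx":-0.5,"ty":0,"tz":45,"gripper":0.2}]' | sed -n 2,4p
python3 -m creep '[{"wx":0,"wy":0,"wz":0,"tx":0,"ty":0,"tz":0,"gripper":-0.1},{"wx":0,"wy":0,"wz":0,"tx":0,"ty":0,"tz":0,"gripper":-0.3},{"wx":0,"wy":0,"wz":0,"tx":0,"ty":0,"tz":0,"gripper":-0.4},{"wx":0,"wy":0,"wz":0,"tx":0,"ty":0,"tz":0,"gripper":-0.7},{"wx":0,"wy":0,"wz":0,"tx":0,"ty":0,"tz":0,"gripper":-0.7}]' 25
python3 -m creep '[{"wx":0,"wy":0,"wz":0,"tx":0,"ty":0,"tz":0,"gripper":-0.7},{"wx":0,"wy":0,"wz":0,"tx":0,"ty":0,"tz":0,"gripper":-0.7},{"wx":0,"wy":0,"wz":0,"tx":0,"ty":0,"tz":0,"gripper":-0.7},{"wx":0,"wy":0,"wz":0,"tx":0,"ty":0,"tz":0,"gripper":-0.7}]' 25
```

```text
tool_pos: [0.4194, 0.1167, 0.0121]
tool_rot: [180.0, 0.0, 55.8]
force: [0.9, 0.6, 0.5]
time_s: 11.47
tool_pos: [0.4195, 0.117, 0.0124]
tool_rot: [180.0, -0.0, 55.8]
force: [-0.2, -0.3, 1.3]
grip_width: 0.0266
grasp_force: 0.8
time_s: 11.8
tool_pos: [0.4195, 0.117, 0.0124]
tool_rot: [180.0, -0.0, 55.8]
force: [-0.8, -0.7, 5.5]
grip_width: 0.0259
grasp_force: 25.0
```

Gripped: 25.9 mm opening on the 26 mm block at 25 N. I lift it, turn it to the press axis and carry it to just behind the seat.

```bash
python3 -m creep '[{"wx":0,"wy":0,"wz":0,"tx":0,"ty":0,"tz":-15,"gripper":-0.7},{"wx":0,"wy":0,"wz":0,"tx":0,"ty":0,"tz":-40,"gripper":-0.7},{"wx":0,"wy":0,"wz":0,"tx":0,"ty":0,"tz":-75,"gripper":-0.7},{"wx":0,"wy":0,"wz":0,"tx":0,"ty":0,"tz":-110,"gripper":-0.7},{"wx":0,"wy":0,"wz":0,"tx":0,"ty":0,"tz":-140,"gripper":-0.7}]' | tail -2
python3 -m creep '[{"wx":0,"wy":0,"wz":-6.7,"tx":0,"ty":0,"tz":-5,"gripper":-0.7},{"wx":0,"wy":0,"wz":-13.4,"tx":0,"ty":0,"tz":-5,"gripper":-0.7},{"wx":0,"wy":0,"wz":-20.1,"tx":0,"ty":0,"tz":-5,"gripper":-0.7},{"wx":0,"wy":0,"wz":-26.8,"tx":0,"ty":0,"tz":-5,"gripper":-0.7},{"wx":0,"wy":0,"wz":-33.5,"tx":0,"ty":0,"tz":-5,"gripper":-0.7}]' | tail -2
python3 -m creep '[{"wx":0,"wy":0,"wz":0,"tx":-20,"ty":15,"tz":0,"gripper":-0.7},{"wx":0,"wy":0,"wz":0,"tx":-45,"ty":35,"tz":0,"gripper":-0.7},{"wx":0,"wy":0,"wz":0,"tx":-70,"ty":54,"tz":0,"gripper":-0.7},{"wx":0,"wy":0,"wz":0,"tx":-95,"ty":73,"tz":0,"gripper":-0.7},{"wx":0,"wy":0,"wz":0,"tx":-120,"ty":92,"tz":0,"gripper":-0.7}]' | tail -2
python3 -m creep '[{"wx":0,"wy":0,"wz":0,"tx":-25,"ty":20,"tz":0,"gripper":-0.7},{"wx":0,"wy":0,"wz":0,"tx":-50,"ty":40,"tz":0,"gripper":-0.7},{"wx":0,"wy":0,"wz":0,"tx":-75,"ty":59,"tz":0,"gripper":-0.7},{"wx":0,"wy":0,"wz":0,"tx":-95,"ty":75,"tz":0,"gripper":-0.7},{"wx":0,"wy":0,"wz":0,"tx":-110,"ty":84,"tz":0,"gripper":-0.7}]' | tail -2
python3 -m creep '[{"wx":0,"wy":0,"wz":0,"tx":0,"ty":0,"tz":0,"gripper":-0.7},{"wx":0,"wy":0,"wz":0,"tx":0,"ty":0,"tz":0,"gripper":-0.7},{"wx":0,"wy":0,"wz":0,"tx":0,"ty":0,"tz":0,"gripper":-0.7},{"wx":0,"wy":0,"wz":0,"tx":0,"ty":0,"tz":0,"gripper":-0.7},{"wx":0,"wy":0,"wz":0,"tx":0,"ty":0,"tz":0,"gripper":-0.7}]'
python3 - <<'E'
from h import *
a,P=shot('wrist','w4.png'); np.savez('w4.npz',a=a,P=P)
m=(P[...,2]>.053)&(P[...,2]<.072)&(np.abs(P[...,0]-.592)<.02)&(np.abs(P[...,1]+.08)<.045)
n,L,S,C=cv2.connectedComponentsWithStats(m.astype(np.uint8))
for k in range(1,n):
    if S[k,4]>3: print(S[k],C[k],np.round(P[L==k].mean(0),4))
m=(P[...,2]>.045)&(P[...,2]<.053)&(np.abs(P[...,0]-.592)<.06)&(P[...,1]<0)
print(cv2.minAreaRect((P[m][:,:2]*1000).astype(np.float32)))
for q in ('shuttle_seat','nest_center'): print([(np.round(r['point'],4),round(r['confidence'],2)) for r in nets.place_of(q,'wrist')])
E
```

```text
grip_width: 0.0257
grasp_force: 25.0
grip_width: 0.0262
grasp_force: 25.0
grip_width: 0.0263
grasp_force: 25.0
grip_width: 0.026
grasp_force: 25.0
time_s: 13.88
tool_pos: [0.5923, -0.1136, 0.157]
tool_rot: [-180.0, -0.1, 89.4]
force: [-0.3, -0.1, -0.7]
grip_width: 0.0259
grasp_force: 25.0
[249 131   7   7  31] [251.80645161 133.74193548] [ 0.5923 -0.0568  0.0601]
[249 177   6   7  31] [251.58064516 179.67741935] [ 0.5916 -0.0999  0.0592]
((591.8380126953125, -90.95372009277344), (118.98074340820312, 90.21004486083984), 89.3694839477539)
[(array([ 0.5895, -0.0817,  0.05  ]), 0.79)]
[]
```

View pics/w4.png

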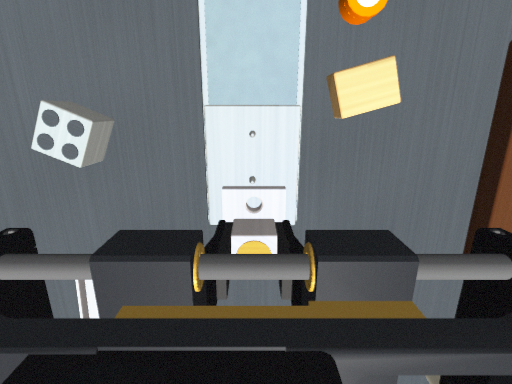

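The pins show at (252,134) and (252,180). The held plate is level in the grip, with its front hole at (254,203). I measure that hole with the same camera, to get its offset to the pins directly.

Run:
```python
from h import *
z=np.load('w4.npz');a,P=z['a'],z['P']
i,T=cam2world('wrist'); f=192/np.tan(np.radians(i['fovy'])/2)
print('cam',np.round(T[:3,3],4))
sub=P[185:216,222:288]
m=(np.abs(sub[...,2]-.1526)<.004); print(m.sum(),np.median(sub[m][:,2]))
p=sub[m]; print('x',np.percentile(p[:,0],[0,1,99,100]).round(4),'ymax',np.percentile(p[:,1],[99,100]).round(4))
g=cv2.cvtColor(a,cv2.COLOR_RGB2GRAY)
c=(g[193:214,238:272]<np.median(sub.shape and g[190:194,230:280])-25).astype(np.uint8)
n,L,S,C=cv2.connectedComponentsWithStats(c)
zp=np.median(sub[m][:,2])
def ray(u,v,zz):
    d=T[:3,:3]@np.array([(u-i['cx'])/f,(v-i['cy'])/f,1]); s=(zz-T[2,3])/d[2]; return T[:3,3]+s*d
for k in range(1,n):
    if S[k,4]>20: u,v=C[k]+[238,193]; print(S[k],u,v,ray(u,v,zp).round(4))
# pin tips: bright tip centre at z=.064
for v in range(129,140): print(g[v,244:260])
for u,v in((251.8,133.7),(251.6,179.7)): print(ray(u,v,.06).round(4))
```

```text
cam [ 0.5946 -0.0374  0.3189]
1617 0.15185319069229813
x [0.5735 0.574  0.6133 0.6136] ymax [-0.0831 -0.0827]
[  8   9  17  12 109] 254.0183486238532 208.07339449541286 [ 0.5942 -0.0966  0.1519]
[237 239 239 239 238 237 238 236 236 236 239 239 238 236 238 234]
[239 240 240 240 238 239 232 206 205 203 229 237 238 238 236 234]
[238 239 240 238 238 235 183 124 119 123 165 229 237 237 237 235]
[239 240 240 240 238 209 123 114 132 127 122 201 233 236 236 236]
[238 240 240 240 238 158 105 141 180 158 133 179 232 237 238 234]
[237 239 240 239 238 151 107 206 235 211 154 192 233 237 237 236]
[239 240 241 239 238 204 153 212 234 218 178 222 237 238 237 234]
[238 240 240 239 237 227 190 190 215 207 210 234 237 236 237 235]
[238 239 239 239 238 238 230 217 217 225 236 238 238 236 236 236]
[237 240 240 238 238 239 239 239 239 240 240 238 236 237 236 234]
[238 240 241 239 239 238 239 238 238 240 239 237 237 237 234 235]
[ 0.5926 -0.0575  0.06  ]
[ 0.5919 -0.1005  0.06  ]
```

```bash
python3 -m creep '[{"wx":0,"wy":0,"wz":0,"tx":15,"ty":-1,"tz":15,"gripper":-0.7},{"wx":0,"wy":0,"wz":0,"tx":18,"ty":-1,"tz":35,"gripper":-0.7},{"wx":0,"wy":0,"wz":0,"tx":18,"ty":-1,"tz":55,"gripper":-0.7},{"wx":0,"wy":0,"wz":0,"tx":18,"ty":-1,"tz":68,"gripper":-0.7},{"wx":0,"wy":0,"wz":0,"tx":18,"ty":-1,"tz":68,"gripper":-0.7}]' | sed -n 2,4p
python3 -m creep '[{"wx":0,"wy":0,"wz":0,"tx":0,"ty":0,"tz":0,"gripper":-0.7},{"wx":0,"wy":0,"wz":0,"tx":0,"ty":0,"tz":0,"gripper":-0.7},{"wx":0,"wy":0,"wz":0,"tx":0,"ty":0,"tz":0,"gripper":-0.7},{"wx":0,"wy":0,"wz":0,"tx":0,"ty":0,"tz":0,"gripper":-0.7},{"wx":0,"wy":0,"wz":0,"tx":0,"ty":0,"tz":0,"gripper":-0.7}]'
python3 - <<'E'
from h import *
i,T=cam2world('wrist'); a,P=shot('wrist'); tp=T; t=tool()[:3,3]
cv2.imwrite('pics/w5.png',cv2.resize(a[60:260,150:360],None,fx=2.8,fy=2.8,interpolation=cv2.INTER_CUBIC)[...,::-1]); np.savez('w5.npz',a=a,P=P)
zp=t[2]-.0044
m=(np.abs(P[...,2]-zp)<.003)&(np.abs(P[...,0]-t[0])<.03)&(P[...,1]>t[1]+.014)&(P[...,1]<t[1]+.05)
p=P[m]; print(m.sum(),'plate z',np.median(p[:,2]),zp,'x',np.percentile(p[:,0],[1,99]).round(4),'ymax',np.percentile(p[:,1],[99,100]).round(4))
m=(P[...,2]>.054)&(P[...,2]<.068)&(np.abs(P[...,0]-.592)<.015)&(np.abs(P[...,1]+.057)<.012)
print('pin',m.sum(),P[m].mean(0).round(4),P[m].min(0).round(4),P[m].max(0).round(4),'cam',T[:3,3].round(3))
E
```

```text
tool_pos: [0.5895, -0.0965, 0.0863]
tool_rot: [-179.7, -0.0, 89.4]
force: [-1.3, -0.3, -1.2]
time_s: 14.87
tool_pos: [0.5923, -0.0974, 0.0899]
tool_rot: [179.9, -0.0, 89.3]
force: [-0.1, 0.6, -1.6]
grip_width: 0.0259
grasp_force: 25.0
1445 plate z 0.08475522328851123 0.08533514729034467 x [0.5741 0.6134] ymax [-0.0669 -0.0666]
pin 54 [ 0.5925 -0.0563  0.0599] [ 0.5894 -0.0599  0.0541] [ 0.5951 -0.0541  0.0641] cam [ 0.594 -0.02   0.252]
```

View pics/w5.png

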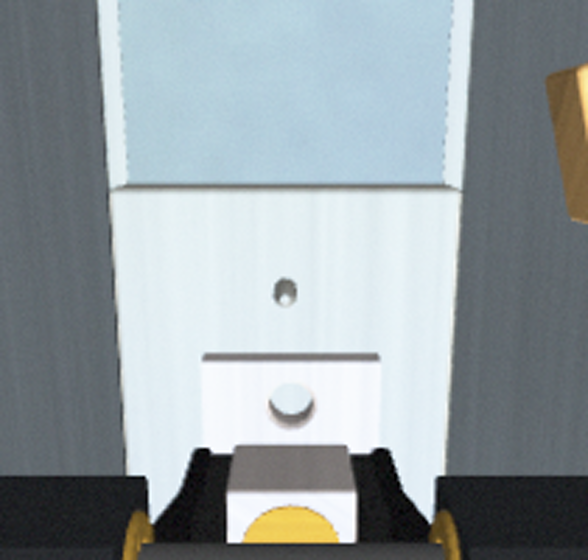

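The front pin is at crop (285,292) and the plate's front hole at crop (292,402). The offset to make up is +19.7 mm in tool x and −1.4 mm in tool y. I move over, settle, then lower.

```bash
python3 -m creep '[{"wx":0,"wy":0,"wz":0,"tx":7,"ty":-1.4,"tz":0,"gripper":-0.7},{"wx":0,"wy":0,"wz":0,"tx":14,"ty":-1.4,"tz":2,"gripper":-0.7},{"wx":0,"wy":0,"wz":0,"tx":19.7,"ty":-1.4,"tz":6,"gripper":-0.7},{"wx":0,"wy":0,"wz":0,"tx":19.7,"ty":-1.4,"tz":10,"gripper":-0.7},{"wx":0,"wy":0,"wz":0,"tx":19.7,"ty":-1.4,"tz":10,"gripper":-0.7}]' | sed -n 2,4p
python3 -m creep '[{"wx":0,"wy":0,"wz":0,"tx":0,"ty":0,"tz":0,"gripper":-0.7},{"wx":0,"wy":0,"wz":0,"tx":0,"ty":0,"tz":0,"gripper":-0.7},{"wx":0,"wy":0,"wz":0,"tx":0,"ty":0,"tz":0,"gripper":-0.7},{"wx":0,"wy":0,"wz":0,"tx":0,"ty":0,"tz":0,"gripper":-0.7},{"wx":0,"wy":0,"wz":0,"tx":0,"ty":0,"tz":0,"gripper":-0.7}]' | sed -n 2,4p
```

```text
tool_pos: [0.5899, -0.0762, 0.0778]
tool_rot: [-179.9, -0.0, 89.4]
force: [0.2, -0.4, -1.2]
tool_pos: [0.5907, -0.0778, 0.0792]
tool_rot: [180.0, 0.0, 89.3]
force: [0.8, -0.2, -0.4]
```

```bash
python3 -m creep '[{"wx":0,"wy":0,"wz":0,"tx":0,"ty":0,"tz":2,"gripper":-0.7},{"wx":0,"wy":0,"wz":0,"tx":0,"ty":0,"tz":4,"gripper":-0.7},{"wx":0,"wy":0,"wz":0,"tx":0,"ty":0,"tz":6,"gripper":-0.7},{"wx":0,"wy":0,"wz":0,"tx":0,"ty":0,"tz":8,"gripper":-0.7},{"wx":0,"wy":0,"wz":0,"tx":0,"ty":0,"tz":8,"gripper":-0.7}]' | sed -n 2,4p
python3 -m creep '[{"wx":0,"wy":0,"wz":0,"tx":0,"ty":0,"tz":0,"gripper":-0.7},{"wx":0,"wy":0,"wz":0,"tx":0,"ty":0,"tz":0,"gripper":-0.7}]' | sed -n 2,4p
python3 -c "
from h import *
print(get_obs()['wrist_torque'].round(2))"
```

```text
tool_pos: [0.5902, -0.0774, 0.0704]
tool_rot: [-179.9, -0.0, 89.3]
force: [-0.7, -0.1, -0.6]
tool_pos: [0.5906, -0.0775, 0.0711]
tool_rot: [180.0, -0.0, 89.3]
force: [-0.2, -0.3, -2.0]
[-0.09  0.04  0.02]
```

No contact force 5 mm down the pins, so the holes are over them. I lower the rest.

```bash
python3 -m creep '[{"wx":0,"wy":0,"wz":0,"tx":0,"ty":0,"tz":2,"gripper":-0.7},{"wx":0,"wy":0,"wz":0,"tx":0,"ty":0,"tz":4,"gripper":-0.7},{"wx":0,"wy":0,"wz":0,"tx":0,"ty":0,"tz":6,"gripper":-0.7},{"wx":0,"wy":0,"wz":0,"tx":0,"ty":0,"tz":8,"gripper":-0.7},{"wx":0,"wy":0,"wz":0,"tx":0,"ty":0,"tz":8.5,"gripper":-0.7}]' | sed -n 2,4p
python3 -m creep '[{"wx":0,"wy":0,"wz":0,"tx":0,"ty":0,"tz":0,"gripper":-0.7},{"wx":0,"wy":0,"wz":0,"tx":0,"ty":0,"tz":0,"gripper":-0.7},{"wx":0,"wy":0,"wz":0,"tx":0,"ty":0,"tz":0,"gripper":-0.7}]' | sed -n 2,4p
```

```text
tool_pos: [0.5905, -0.0774, 0.0625]
tool_rot: [-180.0, -0.0, 89.3]
force: [-1.7, -0.4, 3.1]
tool_pos: [0.5905, -0.0775, 0.0625]
tool_rot: [-180.0, -0.0, 89.3]
force: [0.4, -0.5, -1.0]
```

The plate is on the seat, with TCP 62.5 mm against the 62.4 mm expected. I release, lift straight up, and check how it lies.

```bash
python3 -m creep '[{"wx":0,"wy":0,"wz":0,"tx":0,"ty":0,"tz":0,"gripper":-0.2},{"wx":0,"wy":0,"wz":0,"tx":0,"ty":0,"tz":0,"gripper":0.0},{"wx":0,"wy":0,"wz":0,"tx":0,"ty":0,"tz":0,"gripper":0.05},{"wx":0,"wy":0,"wz":0,"tx":0,"ty":0,"tz":0,"gripper":0.05},{"wx":0,"wy":0,"wz":0,"tx":0,"ty":0,"tz":0,"gripper":0.05}]' | sed -n 2,6p
python3 -m creep '[{"wx":0,"wy":0,"wz":0,"tx":0,"ty":0,"tz":-8,"gripper":0.05},{"wx":0,"wy":0,"wz":0,"tx":0,"ty":0,"tz":-25,"gripper":0.05},{"wx":0,"wy":0,"wz":0,"tx":0,"ty":0,"tz":-50,"gripper":0.05},{"wx":0,"wy":0,"wz":0,"tx":0,"ty":0,"tz":-80,"gripper":0.05},{"wx":0,"wy":0,"wz":0,"tx":0,"ty":0,"tz":-80,"gripper":0.05}]' | sed -n 2,3p
python3 -m creep '[{"wx":0,"wy":0,"wz":0,"tx":-40,"ty":1,"tz":0,"gripper":-0.5},{"wx":0,"wy":0,"wz":0,"tx":-80,"ty":1,"tz":0,"gripper":-1},{"wx":0,"wy":0,"wz":0,"tx":-110,"ty":1,"tz":0,"gripper":-1},{"wx":0,"wy":0,"wz":0,"tx":-110,"ty":1,"tz":0,"gripper":-1},{"wx":0,"wy":0,"wz":0,"tx":-110,"ty":1,"tz":0,"gripper":-1}]' 20 | sed -n 2,3p
python3 -m creep '[{"wx":0,"wy":0,"wz":0,"tx":0,"ty":0,"tz":0,"gripper":-1},{"wx":0,"wy":0,"wz":0,"tx":0,"ty":0,"tz":0,"gripper":-1},{"wx":0,"wy":0,"wz":0,"tx":0,"ty":0,"tz":0,"gripper":-1}]' 20
python3 - <<'E'
from h import *
a,P=shot('wrist')
cv2.imwrite('pics/w6.png',cv2.resize(a[40:270,130:380],None,fx=2.4,fy=2.4)[...,::-1])
def f(n,z0,z1,hx=.03,hy=.045):
    m=(P[...,2]>z0)&(P[...,2]<z1)&(np.abs(P[...,0]-.592)<hx)&(np.abs(P[...,1]+.0785)<hy); p=P[m]
    print(n,len(p),cv2.minAreaRect((p[:,:2]*1000).astype(np.float32)),np.median(p[:,2]).round(4))
    return p
p=f('plate',.0545,.0615); print('tilt fit',np.linalg.lstsq(np.c_[p[:,:2]-p[:,:2].mean(0),np.ones(len(p))],p[:,2],rcond=None)[0].round(3))
f('block top',.079,.09)
f('shut',.045,.0535,.06,.09)
f('tab',.078,.09,.06,.09)
E
```

```text
tool_pos: [0.5907, -0.0775, 0.0627]
tool_rot: [180.0, -0.0, 89.3]
force: [-0.1, 0.2, 0.5]
grip_width: 0.0443
grasp_force: 0.0
tool_pos: [0.5941, -0.0786, 0.1488]
tool_rot: [179.5, -0.0, 89.3]
tool_pos: [0.5895, -0.1905, 0.1431]
tool_rot: [180.0, 0.1, 89.0]
time_s: 18.5
tool_pos: [0.5908, -0.1855, 0.1424]
tool_rot: [-180.0, -0.1, 89.5]
force: [-0.1, 1.0, -0.4]
grip_width: 0.0029
grasp_force: 0.0
plate 2542 ((591.522216796875, -79.1813735961914), (64.13451385498047, 40.14793014526367), 89.4487533569336) 0.0575
tilt fit [ 0.    -0.     0.058]
block top 1372 ((591.4718627929688, -79.37476348876953), (25.973861694335938, 25.817514419555664), 89.61842346191406) 0.0837
shut 10696 ((591.967041015625, -90.78768157958984), (119.5699234008789, 90.47041320800781), 89.37194061279297) 0.0494
tab 2341 ((592.12646484375, -108.58544158935547), (84.7876968383789, 59.312259674072266), 88.23450469970703) 0.0839
```

View pics/w6.png

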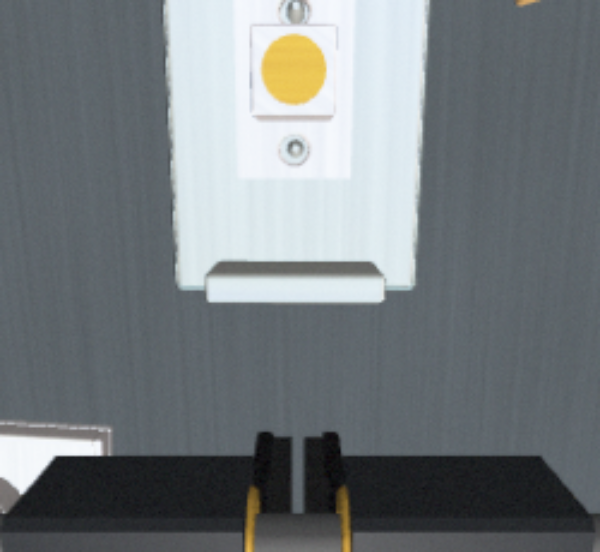

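The plate lies flat (top at 57.5 mm, no tilt), with both pins through its holes at crop (295,10) and (295,149). The fingers are shut. The wrist camera rides ahead of the tool and would meet the press head, so I'll push with the tool leaned back 30°.

```bash
python3 -m creep '[{"wx":0,"wy":0,"wz":0,"tx":0,"ty":1,"tz":25,"gripper":-1},{"wx":0,"wy":0,"wz":0,"tx":0,"ty":1,"tz":50,"gripper":-1},{"wx":0,"wy":0,"wz":0,"tx":0,"ty":1,"tz":70,"gripper":-1},{"wx":0,"wy":0,"wz":0,"tx":0,"ty":1,"tz":77,"gripper":-1},{"wx":0,"wy":0,"wz":0,"tx":0,"ty":1,"tz":77,"gripper":-1}]' | sed -n 2,4p
python3 -m creep '[{"wx":0,"wy":6,"wz":0,"tx":0,"ty":0,"tz":0,"gripper":-1},{"wx":0,"wy":12,"wz":0,"tx":0,"ty":0,"tz":0,"gripper":-1},{"wx":0,"wy":18,"wz":0,"tx":0,"ty":0,"tz":0,"gripper":-1},{"wx":0,"wy":24,"wz":0,"tx":0,"ty":0,"tz":0,"gripper":-1},{"wx":0,"wy":30,"wz":0,"tx":0,"ty":0,"tz":0,"gripper":-1}]' | sed -n 2,4p
python3 -m creep '[{"wx":0,"wy":0,"wz":0,"tx":0,"ty":0,"tz":0,"gripper":-1},{"wx":0,"wy":0,"wz":0,"tx":0,"ty":0,"tz":0,"gripper":-1},{"wx":0,"wy":0,"wz":0,"tx":0,"ty":0,"tz":0,"gripper":-1},{"wx":0,"wy":0,"wz":0,"tx":0,"ty":0,"tz":0,"gripper":-1}]' | sed -n 2,4p
python3 -c "
from h import *
print(get_obs()['qpos'].round(1),tool().round(3)); delta([.592,-.165,.065])"
```

```text
tool_pos: [0.5901, -0.1861, 0.0637]
tool_rot: [-179.8, -0.0, 89.4]
force: [-0.1, 0.4, 0.4]
tool_pos: [0.5929, -0.1884, 0.0686]
tool_rot: [179.7, -30.2, 89.6]
force: [0.1, 0.3, -1.1]
tool_pos: [0.5926, -0.1852, 0.0669]
tool_rot: [179.9, -29.9, 89.6]
force: [-0.5, 0.3, -0.1]
[  4.2  37.   35.9  88.6 -44.3  84.7  51.4] [[ 0.006  1.     0.006  0.593]
 [ 0.866 -0.008  0.499 -0.185]
 [ 0.499  0.002 -0.866  0.067]
 [ 0.     0.     0.     1.   ]]
shift mm [16.6 -0.8 11.7]
```

The fingers now lean forward-down as intended. I approach and start the push at 5 mm a row (0.06 m/s).

```bash
python3 -m creep '[{"wx":0,"wy":0,"wz":0,"tx":4.3,"ty":0,"tz":2.5,"gripper":-1},{"wx":0,"wy":0,"wz":0,"tx":8.7,"ty":0,"tz":5,"gripper":-1},{"wx":0,"wy":0,"wz":0,"tx":13,"ty":0,"tz":7.5,"gripper":-1},{"wx":0,"wy":0,"wz":0,"tx":17.3,"ty":0,"tz":10,"gripper":-1},{"wx":0,"wy":0,"wz":0,"tx":19.5,"ty":0,"tz":11.3,"gripper":-1}]' | sed -n 2,4p
python3 -m creep '[{"wx":0,"wy":0,"wz":0,"tx":2.2,"ty":0,"tz":1.3,"gripper":-1},{"wx":0,"wy":0,"wz":0,"tx":4.3,"ty":0,"tz":2.5,"gripper":-1},{"wx":0,"wy":0,"wz":0,"tx":6.5,"ty":0,"tz":3.8,"gripper":-1},{"wx":0,"wy":0,"wz":0,"tx":8.7,"ty":0,"tz":5,"gripper":-1},{"wx":0,"wy":0,"wz":0,"tx":10.8,"ty":0,"tz":6.3,"gripper":-1}]' | sed -n 2,4p
python3 -m creep '[{"wx":0,"wy":0,"wz":0,"tx":4.3,"ty":0,"tz":2.5,"gripper":-1},{"wx":0,"wy":0,"wz":0,"tx":8.7,"ty":0,"tz":5,"gripper":-1},{"wx":0,"wy":0,"wz":0,"tx":13,"ty":0,"tz":7.5,"gripper":-1},{"wx":0,"wy":0,"wz":0,"tx":17.3,"ty":0,"tz":10,"gripper":-1},{"wx":0,"wy":0,"wz":0,"tx":21.6,"ty":0,"tz":12.5,"gripper":-1}]' | sed -n 2,4p
python3 - <<'E'
from h import *
a,P=shot('top')
def f(n,z0,z1):
    m=(P[...,2]>z0)&(P[...,2]<z1)&(np.abs(P[...,0]-.592)<.05)&(np.abs(P[...,1]+.06)<.12); p=P[m]
    print(n,len(p),cv2.minAreaRect((p[:,:2]*1000).astype(np.float32)))
f('shut',.042,.053); f('block',.077,.09)
print([(np.round(r['point'],4),round(r['confidence'],2)) for q in ('shuttle_seat','nest_center') for r in nets.place_of(q,'top')])
E
```

```text
tool_pos: [0.5918, -0.1631, 0.0658]
tool_rot: [180.0, -30.0, 89.5]
force: [-0.4, 0.2, -0.0]
tool_pos: [0.5917, -0.1539, 0.0656]
tool_rot: [180.0, -29.9, 89.2]
force: [0.5, -4.7, 0.6]
tool_pos: [0.5921, -0.1271, 0.0655]
tool_rot: [180.0, -30.0, 89.3]
force: [0.2, -4.2, 2.0]
shut 679 ((593.3667602539062, -55.5898551940918), (118.09107971191406, 91.37569427490234), 89.59040069580078)
block 171 ((585.5277099609375, -79.97076416015625), (57.839744567871094, 96.51739501953125), 11.773987770080566)
[(array([ 0.5929, -0.0468,  0.0493]), 0.71), (array([ 0.454 , -0.387 ,  0.0207]), 0.66), (array([ 0.5909, -0.0399,  0.0677]), 0.59), (array([0.5929, 0.1684, 0.1145]), 0.21)]
```

```bash
python3 -m creep '[{"wx":0,"wy":0,"wz":0,"tx":5.2,"ty":0,"tz":3,"gripper":-1},{"wx":0,"wy":0,"wz":0,"tx":10.4,"ty":0,"tz":6,"gripper":-1},{"wx":0,"wy":0,"wz":0,"tx":15.6,"ty":0,"tz":9,"gripper":-1},{"wx":0,"wy":0,"wz":0,"tx":20.8,"ty":0,"tz":12,"gripper":-1},{"wx":0,"wy":0,"wz":0,"tx":26,"ty":0,"tz":15,"gripper":-1}]' | sed -n 2,4p
python3 -m creep '[{"wx":0,"wy":0,"wz":0,"tx":5.2,"ty":0,"tz":3,"gripper":-1},{"wx":0,"wy":0,"wz":0,"tx":10.4,"ty":0,"tz":6,"gripper":-1},{"wx":0,"wy":0,"wz":0,"tx":15.6,"ty":0,"tz":9,"gripper":-1},{"wx":0,"wy":0,"wz":0,"tx":20.8,"ty":0,"tz":12,"gripper":-1},{"wx":0,"wy":0,"wz":0,"tx":26,"ty":0,"tz":15,"gripper":-1}]' | sed -n 2,4p
python3 -m creep '[{"wx":0,"wy":0,"wz":0,"tx":5.2,"ty":0,"tz":3,"gripper":-1},{"wx":0,"wy":0,"wz":0,"tx":10.4,"ty":0,"tz":6,"gripper":-1},{"wx":0,"wy":0,"wz":0,"tx":15.6,"ty":0,"tz":9,"gripper":-1},{"wx":0,"wy":0,"wz":0,"tx":20.8,"ty":0,"tz":12,"gripper":-1},{"wx":0,"wy":0,"wz":0,"tx":26,"ty":0,"tz":15,"gripper":-1}]' | sed -n 2,4p
python3 -m creep '[{"wx":0,"wy":0,"wz":0,"tx":5.2,"ty":0,"tz":3,"gripper":-1},{"wx":0,"wy":0,"wz":0,"tx":10.4,"ty":0,"tz":6,"gripper":-1},{"wx":0,"wy":0,"wz":0,"tx":15.6,"ty":0,"tz":9,"gripper":-1},{"wx":0,"wy":0,"wz":0,"tx":20.8,"ty":0,"tz":12,"gripper":-1},{"wx":0,"wy":0,"wz":0,"tx":26,"ty":0,"tz":15,"gripper":-1}]' | sed -n 2,4p
python3 -m creep '[{"wx":0,"wy":0,"wz":0,"tx":5.2,"ty":0,"tz":3,"gripper":-1},{"wx":0,"wy":0,"wz":0,"tx":10.4,"ty":0,"tz":6,"gripper":-1},{"wx":0,"wy":0,"wz":0,"tx":15.6,"ty":0,"tz":9,"gripper":-1},{"wx":0,"wy":0,"wz":0,"tx":20.8,"ty":0,"tz":12,"gripper":-1},{"wx":0,"wy":0,"wz":0,"tx":26,"ty":0,"tz":15,"gripper":-1}]' | sed -n 1,4p
```

```text
tool_pos: [0.5924, -0.0971, 0.0654]
tool_rot: [180.0, -30.0, 89.3]
force: [1.0, -5.1, 1.4]
tool_pos: [0.5927, -0.0668, 0.0655]
tool_rot: [180.0, -30.0, 89.3]
force: [0.9, -5.0, 1.6]
tool_pos: [0.5931, -0.0369, 0.0655]
tool_rot: [180.0, -30.0, 89.3]
force: [1.1, -4.7, 0.7]
tool_pos: [0.5934, -0.0069, 0.0655]
tool_rot: [180.0, -30.0, 89.3]
force: [0.9, -3.7, 0.8]
time_s: 23.2
tool_pos: [0.5937, 0.0232, 0.0655]
tool_rot: [180.0, -30.0, 89.3]
force: [2.4, -5.6, 0.9]
```

About 58 mm remain. I slow down.

```bash
python3 -m creep '[{"wx":0,"wy":0,"wz":0,"tx":4.3,"ty":0,"tz":2.5,"gripper":-1},{"wx":0,"wy":0,"wz":0,"tx":8.7,"ty":0,"tz":5,"gripper":-1},{"wx":0,"wy":0,"wz":0,"tx":13,"ty":0,"tz":7.5,"gripper":-1},{"wx":0,"wy":0,"wz":0,"tx":17.3,"ty":0,"tz":10,"gripper":-1},{"wx":0,"wy":0,"wz":0,"tx":21.6,"ty":0,"tz":12.5,"gripper":-1}]' | sed -n 2,4p
python3 -m creep '[{"wx":0,"wy":0,"wz":0,"tx":2.6,"ty":0,"tz":1.5,"gripper":-1},{"wx":0,"wy":0,"wz":0,"tx":5.2,"ty":0,"tz":3,"gripper":-1},{"wx":0,"wy":0,"wz":0,"tx":7.8,"ty":0,"tz":4.5,"gripper":-1},{"wx":0,"wy":0,"wz":0,"tx":10.4,"ty":0,"tz":6,"gripper":-1},{"wx":0,"wy":0,"wz":0,"tx":13,"ty":0,"tz":7.5,"gripper":-1}]' | sed -n 2,4p
python3 -m creep '[{"wx":0,"wy":0,"wz":0,"tx":1.7,"ty":0,"tz":1,"gripper":-1},{"wx":0,"wy":0,"wz":0,"tx":3.5,"ty":0,"tz":2,"gripper":-1},{"wx":0,"wy":0,"wz":0,"tx":5.2,"ty":0,"tz":3,"gripper":-1},{"wx":0,"wy":0,"wz":0,"tx":6.9,"ty":0,"tz":4,"gripper":-1},{"wx":0,"wy":0,"wz":0,"tx":8.7,"ty":0,"tz":5,"gripper":-1}]' | sed -n 2,4p
```

```text
tool_pos: [0.5941, 0.0479, 0.0655]
tool_rot: [180.0, -30.0, 89.3]
force: [1.0, -3.9, 0.9]
tool_pos: [0.5942, 0.0627, 0.0655]
tool_rot: [180.0, -30.0, 89.3]
force: [2.2, -4.3, 1.2]
tool_pos: [0.5943, 0.0727, 0.0655]
tool_rot: [180.0, -30.0, 89.3]
force: [0.8, -3.6, 0.6]
```

Run:
```python
from h import *
a,P=shot('top')
cv2.imwrite('pics/t7.png',cv2.resize(a[120:230,150:350],None,fx=4,fy=4,interpolation=cv2.INTER_CUBIC)[...,::-1])
for c in('top','scene'):
    if c=='scene': s,_=shot('scene'); cv2.imwrite('pics/s7.png',cv2.resize(s[150:270,190:350],None,fx=4.8,fy=4.8,interpolation=cv2.INTER_CUBIC)[...,::-1])
    for q in ('shuttle_seat','shuttle_push','nest_center','press_stop'): print(c,q,[(np.round(r['point'],4),round(r['confidence'],2)) for r in nets.place_of(q,c)])
```

```text
top shuttle_seat [(array([0.5949, 0.1559, 0.0507]), 0.93)]
top shuttle_push [(array([0.5905, 0.082 , 0.0663]), 0.6)]
top nest_center [(array([0.5926, 0.1578, 0.0678]), 0.42)]
top press_stop [(array([0.5939, 0.2174, 0.038 ]), 0.9)]
scene shuttle_seat [(array([0.5889, 0.1576, 0.0455]), 0.66)]
scene shuttle_push [(array([0.5904, 0.0843, 0.0662]), 0.85)]
scene nest_center [(array([0.5919, 0.1533, 0.0709]), 0.49)]
scene press_stop [(array([0.5984, 0.2134, 0.041 ]), 0.89)]
```

About 8 mm left. I creep at 1 mm a row, watching the force for the stop.

```bash
python3 -m creep '[{"wx":0,"wy":0,"wz":0,"tx":0.87,"ty":0,"tz":0.5,"gripper":-1},{"wx":0,"wy":0,"wz":0,"tx":1.73,"ty":0,"tz":1,"gripper":-1},{"wx":0,"wy":0,"wz":0,"tx":2.6,"ty":0,"tz":1.5,"gripper":-1},{"wx":0,"wy":0,"wz":0,"tx":3.46,"ty":0,"tz":2,"gripper":-1},{"wx":0,"wy":0,"wz":0,"tx":4.33,"ty":0,"tz":2.5,"gripper":-1}]' | sed -n 2,4p
python3 -m creep '[{"wx":0,"wy":0,"wz":0,"tx":0.87,"ty":0,"tz":0.5,"gripper":-1},{"wx":0,"wy":0,"wz":0,"tx":1.73,"ty":0,"tz":1,"gripper":-1},{"wx":0,"wy":0,"wz":0,"tx":2.6,"ty":0,"tz":1.5,"gripper":-1}]' | sed -n 2,4p
```

```text
tool_pos: [0.5943, 0.0773, 0.0654]
tool_rot: [-180.0, -30.0, 89.3]
force: [0.4, -3.8, 0.8]
tool_pos: [0.5944, 0.0807, 0.0654]
tool_rot: [-180.0, -30.0, 89.3]
force: [0.5, -4.1, 0.6]
```

```bash
python3 -m creep '[{"wx":0,"wy":0,"wz":0,"tx":0.87,"ty":0,"tz":0.5,"gripper":-1},{"wx":0,"wy":0,"wz":0,"tx":1.73,"ty":0,"tz":1,"gripper":-1}]' | sed -n 2,4p
python3 -m creep '[{"wx":0,"wy":0,"wz":0,"tx":0.87,"ty":0,"tz":0.5,"gripper":-1},{"wx":0,"wy":0,"wz":0,"tx":1.73,"ty":0,"tz":1,"gripper":-1}]' | sed -n 2,4p
```

```text
tool_pos: [0.5944, 0.0827, 0.0655]
tool_rot: [-180.0, -30.0, 89.3]
force: [0.5, -4.3, 1.1]
tool_pos: [0.5945, 0.084, 0.0654]
tool_rot: [180.0, -29.9, 89.3]
force: [0.1, -7.7, 2.6]
```

```bash
python3 -m creep '[{"wx":0,"wy":0,"wz":0,"tx":0.87,"ty":0,"tz":0.5,"gripper":-1},{"wx":0,"wy":0,"wz":0,"tx":1.73,"ty":0,"tz":1,"gripper":-1},{"wx":0,"wy":0,"wz":0,"tx":1.73,"ty":0,"tz":1,"gripper":-1}]' | sed -n 2,4p
```

```text
tool_pos: [0.5945, 0.0841, 0.0654]
tool_rot: [180.0, -29.8, 89.2]
force: [-1.8, -8.2, 3.4]
```

The shuttle stands against the stop: 2 mm commanded gave 0.1 mm of motion, at about 8 N. I back straight off and check.

```bash
python3 -m creep '[{"wx":0,"wy":0,"wz":0,"tx":-5,"ty":0,"tz":-3,"gripper":-1},{"wx":0,"wy":0,"wz":0,"tx":-17,"ty":0,"tz":-10,"gripper":-1},{"wx":0,"wy":0,"wz":0,"tx":-35,"ty":0,"tz":-20,"gripper":-1},{"wx":0,"wy":0,"wz":0,"tx":-61,"ty":0,"tz":-35,"gripper":-1},{"wx":0,"wy":0,"wz":0,"tx":-87,"ty":0,"tz":-50,"gripper":-1}]' | sed -n 2p
python3 -m creep '[{"wx":0,"wy":0,"wz":0,"tx":0,"ty":0,"tz":-35,"gripper":-1},{"wx":0,"wy":0,"wz":0,"tx":0,"ty":0,"tz":-70,"gripper":-1},{"wx":0,"wy":0,"wz":0,"tx":0,"ty":0,"tz":-105,"gripper":-1},{"wx":0,"wy":0,"wz":0,"tx":0,"ty":0,"tz":-140,"gripper":-1},{"wx":0,"wy":0,"wz":0,"tx":0,"ty":0,"tz":-140,"gripper":-1}]'
python3 - <<'E'
from h import *
s,_=shot('scene'); w,_=shot('wrist'); t,Q=shot('top')
A=cv2.resize(s[100:280,190:350],(533,600),interpolation=cv2.INTER_CUBIC)
B=cv2.resize(t[120:280,170:430],(267*1,164)); C=cv2.resize(w,(267,200))
o=np.zeros((600,800,3),np.uint8); o[:,:533]=A; o[:164,533:]=B; o[170:370,533:]=C
cv2.imwrite('pics/final.png',o[...,::-1])
m=(Q[...,2]>.026)&(Q[...,2]<.04)&(np.abs(Q[...,0]-.434)<.04)&(np.abs(Q[...,1]+.268)<.04); print('tin',m.sum(),np.median(Q[m],0).round(3))
for q in ('shuttle_seat','nest_center','tin_center','wood_block','doming_block','bench_block'): print(q,[(np.round(r['point'],3).tolist(),round(r['confidence'],2)) for r in nets.place_of(q,'top')])
E
```

```text
tool_pos: [0.5929, -0.0127, 0.0654]
time_s: 27.03
tool_pos: [0.5947, -0.089, 0.1928]
tool_rot: [179.4, -29.9, 89.4]
force: [0.8, -2.8, 1.0]
grip_width: 0.0005
grasp_force: 0.0
tin 0 [nan nan nan]
shuttle_seat [([0.594, 0.164, 0.053], 0.8)]
nest_center [([0.591, 0.169, 0.068], 0.7), ([0.425, -0.321, 0.006], 0.27)]
tin_center [([0.694, 0.064, 0.015], 0.6), ([0.704, 0.144, 0.013], 0.48)]
wood_block [([0.708, -0.018, 0.001], 0.77)]
doming_block [([0.406, -0.054, -0.001], 0.75), ([0.594, 0.211, 0.038], 0.37)]
bench_block [([0.593, 0.092, 0.065], 0.73), ([0.401, 0.259, -0.002], 0.63)]
  return _methods._mean(a, axis=axis, dtype=dtype,
  ret = um.true_divide(
```

View pics/final.png

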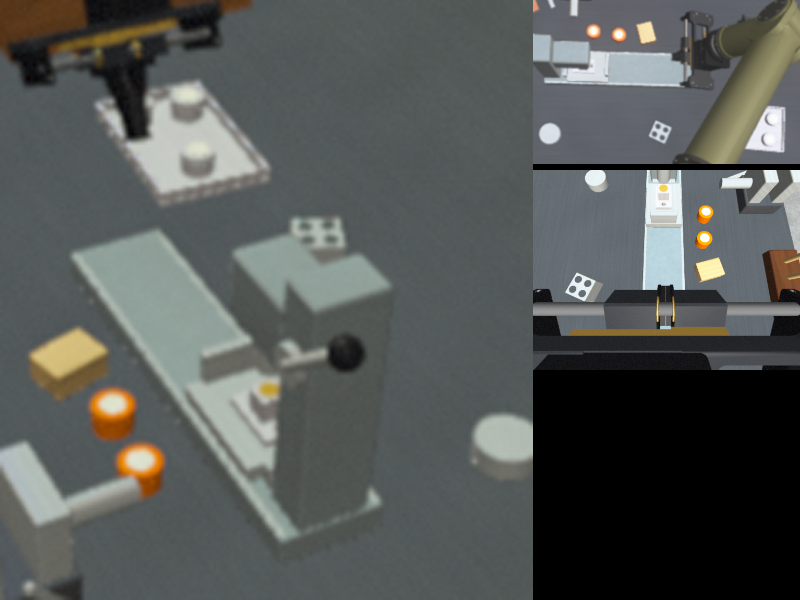

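The shuttle is at the stop with the nest under the ram (seat y 0.164), and everything else is in its place. The arm hides the tray in the top view, so I check the tin in the scene camera's depth.

Run:
```python
from h import *
a,P=shot('scene')
m=(P[...,2]>.024)&(P[...,2]<.045)&(np.abs(P[...,0]-.43)<.06)&(np.abs(P[...,1]+.32)<.1)
n,L,S,C=cv2.connectedComponentsWithStats(m.astype(np.uint8))
for k in range(1,n):
    if S[k,4]>15:
        p=P[L==k]; t=p[p[:,2]>np.percentile(p[:,2],60)]; print(C[k].round(),np.round(t.mean(0),4),p[:,2].max().round(4),cv2.minEnclosingCircle((t[:,:2]*1000).astype(np.float32)))
print(get_obs()['joint_velocities'].round(1))
```

```text
[246. 129.] [ 0.3917 -0.3708  0.0337] 0.0369 ((391.77947998046875, -371.11566162109375), 20.221202850341797)
[249. 145.] [ 0.4356 -0.2662  0.0337] 0.0388 ((435.0936279296875, -263.160888671875), 20.881994247436523)
[ 0.1 -0.2  0.3 -0.3  0.  -0.   0. ]
```

```bash
python3 -c "
from cell import env
print(env.sign_off())"
```

```text
the job is handed in; nothing more can be done
None
```

The job is handed in: the tin stands upright in the empty half of the tray, the nest plate lies flat over both pins, and the shuttle was pushed gently home against its stop at about 27 s on the clock; no verdict came back.

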